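# Index a sample vial on a locking slide and hold the lock pin in

## Task

Stand the sample vial upright in the shallow cup on the side of the slide's carriage and let go of it. Then pull up the carriage's spring lock plunger, slide the carriage to the next hole of the rail toward the robot's left, so that the vial comes in front of the black-and-white screen, and let the pin go fully down into that hole with the vial still standing in its cup. Finish while still gripping the plunger knob, holding the pin down in the hole; leave the cork and the metal weight beside the vial where they are.

Things in the scene. Friction and masses are not known exactly. Their poses are not given: they have to be found in the camera images.
- vial: small capped glass sample vial, 21 mm diameter, 58 mm tall, standing upright on the table to the robot's left beside a cork and a brass-coloured weight; origin at the centre of its underside, z up along its axis
- cork: tapered cork stopper, 26 mm diameter, 24 mm tall, loose, stands near the vial (65 mm or more away, centre to centre); leave it where it is (within 3 cm); origin at the centre of its underside
- weight: knobbed metal balance weight, 22 mm diameter, 30 mm tall, loose, stands near the vial (65 mm or more away); leave it where it is (within 3 cm); origin at the centre of its underside
- slide_rail: fixed inspection slide on the robot's right: square aluminium rail 30 mm wide, 300 mm long, top at height 50 mm, between black feet (354 mm overall, 59 mm high). Origin on the table under its middle; own y along the rail toward the robot's left, x across it, away from the robot. 13 mm lock holes in the top at y = -120, -60, 0, +60 mm. Yaw varies by up to 0.25 rad
- carriage (a joint): position of the grey carriage along the rail, m: 0 in the hole where it starts locked (rail y = -60 mm), +0.060 in the next hole toward the robot's left (rail y = 0), limits -0.06 to +0.12. It is a 46 x 50 mm sleeve, top at height 57 mm; slides with about 1 N of friction and stays where left. The pin has about 2 mm of play either way in a hole
- plunger (a joint): how far the lock pin is pulled up, m: 0 fully down, end stop 0.016. The 9 mm pin reaches 9 mm into the hole; above 0.009 the carriage can slide. A spring pushes it down with 3 N (5.5 N fully up); between holes the pin rides on the rail's top and drops in at a hole. The knob that pulls it up can also draw the carriage along
- knob_grip (a point): point on the axis of the plunger's black knob, 10 mm below its top, moving with the knob. The knob is 24 mm in diameter and 25 mm high (height 71 to 96 mm above the table while the pin is down), on a 20 mm wide barrel that stands 12 mm over the carriage's top
- stage_seat (a point): centre of the inner floor of the shallow cup on the robot's side of the carriage, moving with the carriage; 26 mm above the table. The cup is 36 mm wide inside, 42 mm outside, its rim 8 mm above its floor. It lies 65 mm from the knob's axis toward the robot and 50 mm along the rail toward the robot's left
- next_hole (a point): mouth of the next lock hole, in the rail's top (height 50 mm), 60 mm along the rail from the hole where the pin starts, toward the robot's left
- screen (a point): middle of the top edge of the fixed viewing screen (white above black, 110 mm wide, 102 mm high), which stands parallel to the rail, 80 mm behind its middle line
- analytical_balance: the given balance, a tall fixed glass case between the vial and the slide: stay clear of it. Body 210 mm wide across y, 300 mm deep along x, 335 mm high; origin at the middle of its underside, its front 150 mm nearer the robot than that. Carry the vial past its front, on the robot's side, well clear (tool 100 mm or more in front of it)

How it is judged:
By the outcome, as a careful person would: the job done as asked, in the order asked, and still so for the second after the job is handed in, while the arm keeps its last pose, push and grip.
It also fails if it takes over 50 s, if anything falls off the work surface, if the arm or the gripper's body presses on something with over 40 N, if the wrist force passes 120 N, or if a joint passes its speed limit or range.

## Robot

A 6-joint arm with a two-finger parallel gripper is mounted at the origin on a cart in front of the work surface, level with it; the furniture and walls round the work are solid. World frame = base frame: x ahead of the robot, y to its left, z up, the work surface at z = 0. Lengths are in m, angles in rad, forces in N, time in s.
With the tool pointing down it reaches from about 0.4 to 0.925 m from the base axis. Payload 3.4 kg.
Tool frame: the origin (TCP) lies at the very end of the fingers, on their centre line; the grasp point (between the pads) lies behind it (ctrl.grip_point_offset is the y of the grasp point in the tool frame, in m); y points along the fingers, z is the direction in which the jaws open and shut, and the axes are right-handed (so a half turn about y gives the same grasp; the last joint's range is limited). The gripper opens to 85 mm and grips with 20 to 120 N. Pads are 22 mm wide; open, the fingers measure 114 mm over their backs; the gripper's body (76 mm by 85 mm) begins 54 mm behind the grasp point. The pads swing forward as they close: fully open they stand 13 mm farther back than shut.
Start: joints at [-1.218, 0.307, 1.506, -0, 1.328, -0.073], TCP at [0.237, -0.524, 0.231] pointing down, gripper open.
Joint ranges: [-3.12, 3.12], [-1.05, 2.28], [0.14, 2.33], [-1.42, 4.57], [0.1, 2.73], [-2.68, 2.68]. Speed limits (rad/s): [2.57, 2.57, 3.14, 3.14, 3.14, 3.14].

## Interface

Orientations are given as a rotation vector (axis times angle).
In Python, from cell import ctrl gives the robot as it stands.
- The arm moves only by the tool arm_command, never from a script. Its argument "steps" is a list that holds one entry, the list of rows, each a list of 5 numbers: the opening, from 0 (shut) to 1 (fully open), then the shift along the world's x, y, z in m, then the turn about the world's z in rad. In form: [[[jaw, x, y, z, twist], ...]]. A call has 1 to 10 rows; each row is the pose to reach, as a shift and turn from the pose commanded when the call began; what a row does not reach only later rows make up. A row lasts 1/8 s, in which the tool goes at most 62.5 mm and 10.7 degrees, less where a joint would pass 70% of its speed; a pose out of reach is approached as far as the arm can. A call with a gripper value outside its range is refused whole. The fingers move at their own pace and stop on an object; the grip force is fixed at half the most. Time passes only in rows, so rows that repeat a pose let the fingers close. It gives the time, the measured TCP pose, the force and the opening at its end, in the units of the state.
- ctrl.observe(): the state, without advancing time (a new reading comes with each control period).
- ctrl.grab_frame(name): name is "scene" or "top" or "wrist"; returns (picture, depth): 420x560x3 uint8, red, green, blue; 420x560 float32, m along the optical axis (not along the pixel's ray), 0 where there is no reading.
- ctrl.calibration(name): a dict with "fx", "fy", "cx", "cy" (pixels), "k1" (the pictures are not rectified: a ray, as slopes to the right and down, at radius r is drawn at 1 + k1 r^2 times it, then the intrinsics apply), "camera_from_world" (4x4, takes a point from world to camera coordinates). Camera axes: x right, y up, looking along -z (the intrinsics and any distortion apply to the point x, -y, -z); pixel columns grow to the right and rows downward; lengths in m; the calibration is good to about 2 mm. A picture is of the moment at which its call begins: read the wrist's pose just before it. calibration takes no time and is no camera call; for the wrist camera it gives the pose at the moment of the call.
- ctrl.close_job(): hands the job in, once; it reports no verdict.
The state is a dict: "t": time; "joint_pos": joint angles; "joint_velocities": joint speeds; "joint_torque": joint torques, N m; "position": TCP position; "tool_rot": TCP orientation; "wrist_force": force on the tool from outside, world axes, zero at the start; "wrist_torque": the same for the moment, N m; "opening": finger opening in m.
Only numpy, scipy, OpenCV 4.12 (cv2) and the standard library are available. Lean on these libraries where they do the work, as an engineer would, in place of code of your own. Each camera call takes 0.05 s, during which the arm holds its last target.

## Working session

There is one attempt and no reset: what is moved stays moved. The work goes in short steps, Python scripts to look and compute and a tool call to move; the robot and the scene stay as the last step left them, time stands still between calls to the robot, and variables do not carry over. Pictures are saved under pics/ and viewed, and the job is handed in when it is done.

Besides the shell and the picture viewer there is one more tool, called after ">>>" in YAML: its name, and indented under it one key for each argument. arm_command: Moves the arm, as the interface text tells. Its arguments: {"type":"object","properties":{"steps":{"type":"array","items":{"type":"array","items":{"type":"array","items":{"type":"number"}}}}},"required":["steps"]}

```bash
ls; mkdir -p pics; python3 - <<'E'
from cell import ctrl
import cv2,numpy as np
print(ctrl.observe()); print(ctrl.grip_point_offset)
for n in("scene","top"):
    p,d=ctrl.grab_frame(n); cv2.imwrite(f"pics/{n}0.png",p[:,:,::-1]); np.savez(f"pics/{n}0.npz",p=p,d=d); 
    c=ctrl.calibration(n);print(c)
E
```

```text
pics
{'t': 0.0, 'joint_pos': array([-1.21849002e+00,  3.07580671e-01,  1.50768187e+00,  6.13866873e-06,
        1.32839153e+00, -7.35203808e-02]), 'joint_velocities': array([-0.00113139, -0.00035825, -0.00133775, -0.00252545,  0.00221971,
       -0.00211481]), 'joint_torque': array([ 2.02584051e-03, -4.57556927e+01, -2.51914698e+01,  1.01769756e-04,
        1.33477119e-02,  1.40532441e-05]), 'position': array([ 0.23724434, -0.52300664,  0.23037345]), 'tool_rot': array([-0.42971785,  1.98844954, -1.98429915]), 'wrist_force': array([-0.11608304, -0.01727348,  0.09740374]), 'wrist_torque': array([-0.00330326, -0.02216293,  0.06416049]), 'opening': 0.0852928676746532}
-0.0187
{'fx': 397.1005719990918, 'fy': 397.1005719990918, 'cx': 283.94970255690714, 'cy': 208.04378322944353, 'k1': -0.06756569279359698, 'camera_from_world': array([[-0.78790691, -0.61560652, -0.01520892,  0.43942795],
       [ 0.28859461, -0.39096104,  0.87399234, -0.22436796],
       [-0.54398148,  0.6842354 ,  0.48570163, -0.81587599],
       [ 0.        ,  0.        ,  0.        ,  1.        ]])}
{'fx': 427.45576032445456, 'fy': 427.45576032445456, 'cx': 283.3617469979512, 'cy': 211.8327998409511, 'k1': -0.059523047064612256, 'camera_from_world': array([[-0.0017496 , -0.99976436,  0.02163689, -0.02203004],
       [ 0.99015934,  0.00129576,  0.13993854, -0.55681917],
       [-0.13993361,  0.0216688 ,  0.98992376, -0.98120795],
       [ 0.        ,  0.        ,  0.        ,  1.        ]])}
```

View pics/scene0.png

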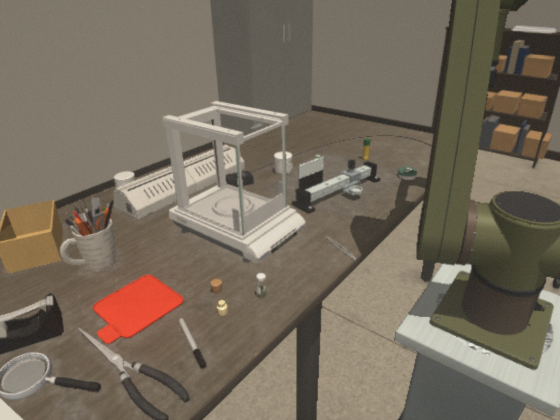

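View pics/top0.png

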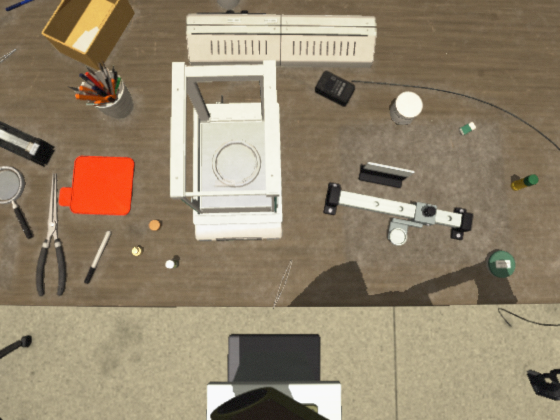

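```bash
cat > h.py <<'E'
import cv2,numpy as np
from cell import ctrl
from scipy.spatial.transform import Rotation as R
def K(c): return np.array([[c['fx'],0,c['cx']],[0,c['fy'],c['cy']],[0,0,1]])
def pix(c,P):
    P=np.atleast_2d(P); M=c['camera_from_world']; q=P@M[:3,:3].T+M[:3,3]
    q=q*[1,-1,-1]
    s=q[:,:2]/q[:,2:]; r2=(s**2).sum(1,keepdims=True)
    s=s*(1+c['k1']*r2)
    return s*[c['fx'],c['fy']]+[c['cx'],c['cy']]
def slopes(c,uv):
    uv=np.atleast_2d(np.float64(uv))
    return cv2.undistortPoints(uv.reshape(-1,1,2),K(c),np.array([c['k1'],0,0,0.])).reshape(-1,2)
def atz(c,uv,z):
    s=slopes(c,uv); M=c['camera_from_world'];Rm=M[:3,:3]; o=-Rm.T@M[:3,3]
    d=np.c_[s[:,0],-s[:,1],-np.ones(len(s))]@Rm
    return o+d*((z-o[2])/d[:,2])[:,None]
def cloud(c,d):
    h,w=d.shape; u,v=np.meshgrid(np.arange(w),np.arange(h))
    s=slopes(c,np.c_[u.ravel(),v.ravel()]); D=d.ravel()[:,None]
    q=np.c_[s[:,0:1]*D,-s[:,1:2]*D,-D]; M=c['camera_from_world']
    return ((q-M[:3,3])@M[:3,:3]).reshape(h,w,3)
E
```

```text
(no output)
```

The scene view shows the vial at (261,285), cork at (216,286), weight at (222,308), balance in the middle and the slide at (340,185). In the top view: vial (170,264), cork (154,225), weight (137,251), knob about (429,211), cup (398,235). Now I'll enlarge these.

```bash
python3 - <<'E'
from h import *
a=np.load('pics/top0.npz'); p=a['p'][:,:,::-1]
def crop(p,x0,y0,x1,y1,s,n): cv2.imwrite(n,cv2.resize(p[y0:y1,x0:x1],None,fx=s,fy=s,interpolation=cv2.INTER_CUBIC))
crop(p,320,150,480,270,5,'pics/tc.png'); crop(p,120,205,200,285,7,'pics/tv.png')
s=np.load('pics/scene0.npz')['p'][:,:,::-1]
crop(s,195,260,295,330,7,'pics/sv.png'); crop(s,285,145,395,215,7,'pics/sc.png')
E
```

```text
(no output)
```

View pics/tc.png

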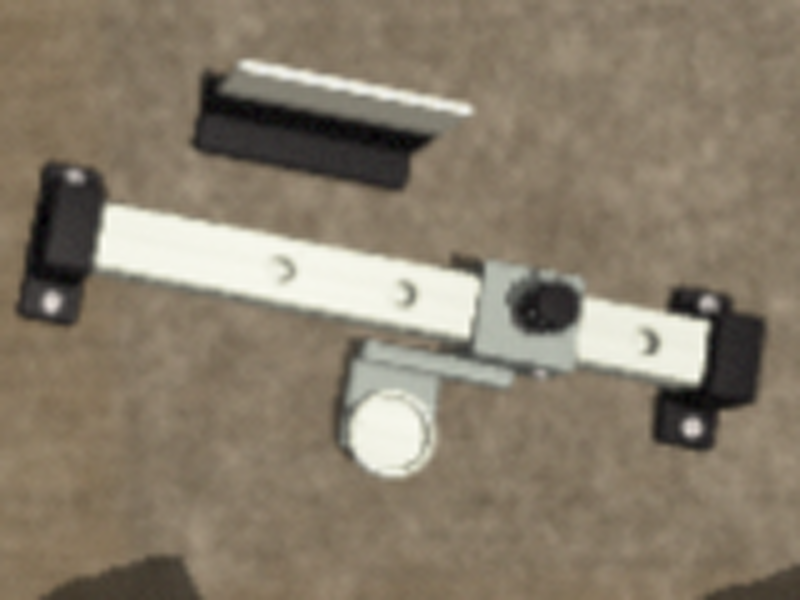

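View pics/tv.png

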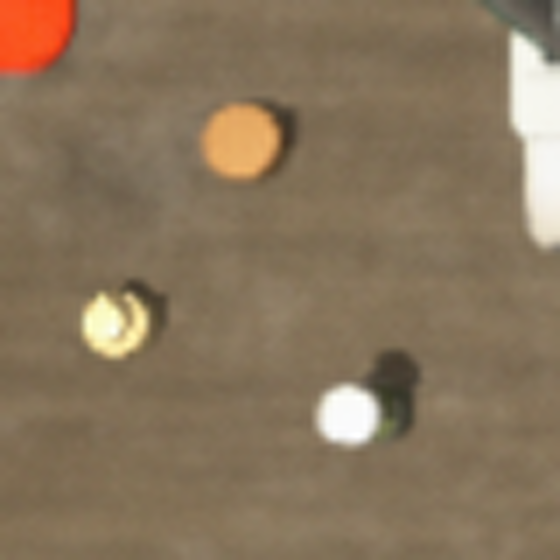

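View pics/sv.png

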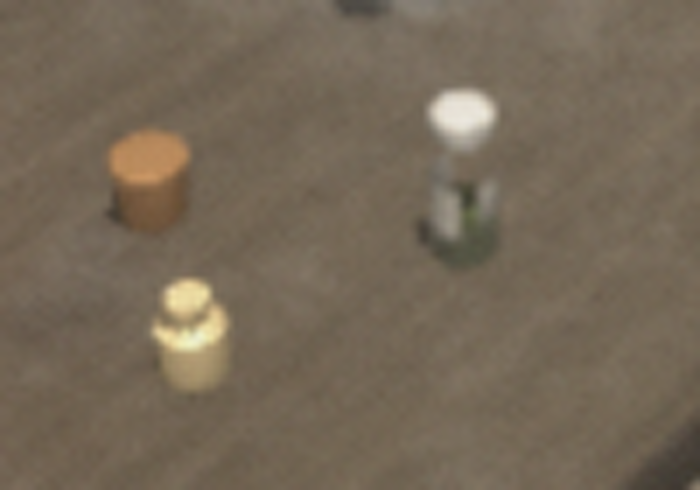

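View pics/sc.png

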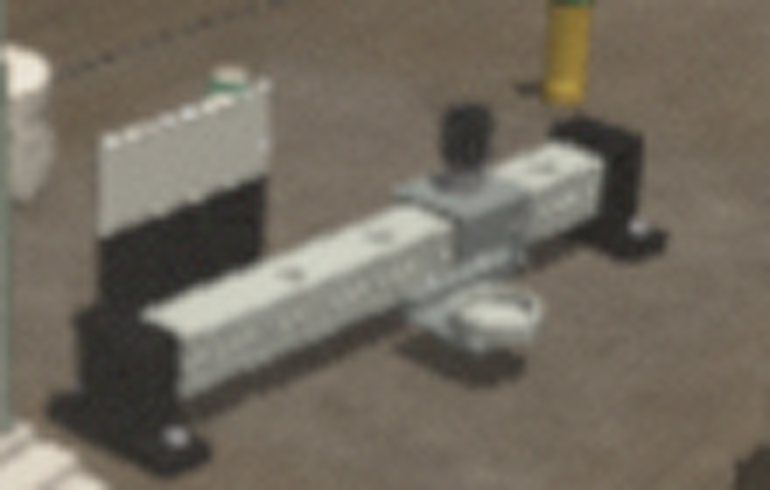

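```bash
python3 - <<'E'
from h import *
c=ctrl.calibration('top')
f=lambda X,Y,x0,y0,s:(x0+(X+.5)/s-.5,y0+(Y+.5)/s-.5)
for n,X,Y,z in [('vial',349,415,.058),('cork',243,142,.024),('weight',117,325,.03)]: print(n,atz(c,f(X,Y,120,205,7),z))
for n,X,Y,z in [('knob',557,303,.096),('h+60',282,269,.05),('h0',403,293,.05),('h-120',649,342,.05),('cup',391,432,.034)]: print(n,atz(c,f(X,Y,320,150,5),z))
c=ctrl.calibration('scene')
for n,X,Y,z in [('vial',463,112,.058),('cork',150,157,.024),('weight',188,297,.03)]: print(n,atz(c,f(X,Y,195,260,7),z))
for n,X,Y,z in [('knob',468,115,.096),('h+60',290,274,.05),('h0',383,237,.05),('h-120',547,166,.05),('cup',492,310,.034)]: print(n,atz(c,f(X,Y,285,145,7),z))
o=ctrl.observe();r=R.from_rotvec(o['tool_rot']).as_matrix();print(r)
E
```

```text
vial [[0.43286296 0.24085826 0.058     ]]
cork [[0.52686833 0.28884848 0.024     ]]
weight [[0.46356532 0.32783141 0.03      ]]
knob [[ 0.55302959 -0.35892945  0.096     ]]
h+60 [[ 0.57593658 -0.2431688   0.05      ]]
h0 [[ 0.56445129 -0.30130395  0.05      ]]
h-120 [[ 0.54088829 -0.42049148  0.05      ]]
cup [[ 0.49921192 -0.29758217  0.034     ]]
vial [[0.42901974 0.24460638 0.058     ]]
cork [[0.52338813 0.29163864 0.024     ]]
weight [[0.46115179 0.33456546 0.03      ]]
knob [[ 0.54811807 -0.35233467  0.096     ]]
h+60 [[ 0.57248107 -0.23811383  0.05      ]]
h0 [[ 0.55912581 -0.29768094  0.05      ]]
h-120 [[ 0.53707621 -0.41754408  0.05      ]]
cup [[ 0.4952772  -0.28918788  0.034     ]]
[[-9.10746280e-01 -6.28064311e-04  4.12965882e-01]
 [-4.12966327e-01  1.77758108e-03 -9.10744560e-01]
 [-1.62074184e-04 -9.99998223e-01 -1.87829477e-03]]
```

```bash
python3 - <<'E'
from h import *
c=ctrl.calibration('top')
a=np.load('pics/top0.npz');P=cloud(c,a['d'])
for uv in [(197,235),(280,235),(238,235),(240,220),(280,193),(173,193),(240,195),(170,264),(429,211)]: print(uv,P[uv[1],uv[0]].round(3))
m=(P[...,2]>.015)&(P[...,1]<.2)&(P[...,1]>-.02)&(P[...,0]>.3)
Q=P[m]; i=np.argsort(Q[:,0])[:2000:100]; print(Q[i].round(3)); print(Q[:,1].min(),Q[:,1].max())
E
```

```text
(197, 235) [0.5   0.179 0.058]
(280, 235) [ 0.501 -0.014  0.049]
(238, 235) [0.5   0.084 0.057]
(240, 220) [0.533 0.078 0.071]
(280, 193) [ 0.596 -0.014  0.073]
(173, 193) [0.547 0.172 0.334]
(240, 195) [0.59  0.078 0.08 ]
(170, 264) [0.433 0.24  0.058]
(429, 211) [ 0.551 -0.354  0.096]
[[ 0.414 -0.     1.05 ]
 [ 0.414 -0.     1.05 ]
 [ 0.414 -0.     1.05 ]
 [ 0.414 -0.     1.05 ]
 [ 0.414 -0.     1.05 ]
 [ 0.414 -0.     1.05 ]
 [ 0.414 -0.     1.05 ]
 [ 0.414 -0.     1.05 ]
 [ 0.414 -0.     1.05 ]
 [ 0.414 -0.     1.05 ]
 [ 0.491  0.148  0.046]
 [ 0.494  0.071  0.047]
 [ 0.496  0.094  0.048]
 [ 0.498  0.028  0.049]
 [ 0.502  0.146  0.061]
 [ 0.504  0.118  0.061]
 [ 0.506  0.03   0.062]
 [ 0.509  0.144  0.062]
 [ 0.511  0.051  0.064]
 [ 0.513  0.104  0.064]]
-0.019828029317056208 0.19995095661508866
```

The balance front lies at x≈0.49, y from −0.02 to 0.18. I'll pass in front of it at x≈0.385.

>>> arm_command:
  steps:
    - [[0.8, 0.148, 0.424, 0, 0], [0.8, 0.148, 0.424, 0, 0], [0.8, 0.148, 0.424, 0, 0], [0.8, 0.148, 0.424, 0, 0], [0.8, 0.148, 0.424, 0, 0], [0.8, 0.148, 0.424, 0, 0], [0.8, 0.148, 0.424, 0, 0], [0.8, 0.148, 0.424, 0, 0]]

```text
t: 1.1
position: [0.3856, -0.0962, 0.2311]
tool_rot: [-0.435, 1.984, -1.982]
wrist_force: [-0.4, -0.8, 0.8]
opening: 0.0687
```

>>> arm_command:
  steps:
    - [[0.8, 0, 0.2, 0, 0], [0.8, 0, 0.2, 0, 0], [0.8, 0, 0.2, 0, 0], [0.8, 0, 0.26, 0, 0], [0.8, 0.01, 0.339, -0.02, 0], [0.8, 0.045, 0.339, -0.05, 0], [0.8, 0.045, 0.339, -0.08, 0], [0.8, 0.045, 0.339, -0.08, 0]]

```text
t: 2.1
position: [0.4288, 0.2378, 0.1487]
tool_rot: [-0.437, 1.987, -1.991]
wrist_force: [0.5, -0.1, 0.1]
opening: 0.0687
```

```bash
cat > w.py <<'E'
from h import *
import sys
def wrist(n):
    o=ctrl.observe(); c=ctrl.calibration('wrist'); p,d=ctrl.grab_frame('wrist')
    np.savez(f'pics/{n}.npz',p=p,d=d,k=np.array([c['fx'],c['fy'],c['cx'],c['cy'],c['k1']]),M=c['camera_from_world'])
    cv2.imwrite(f'pics/{n}.png',p[:,:,::-1]); print(o['t'],o['position'].round(4),o['tool_rot'].round(3),o['wrist_force'].round(2),o['opening'])
    g=o['position']; print('tcp pix',pix(c,g)); return c,p,d
if __name__=='__main__': wrist(sys.argv[1])
E
python3 w.py w1
```

```text
2.1 [0.4288 0.2378 0.1487] [-0.437  1.987 -1.991] [ 0.5  -0.11  0.11] 0.06868663136166693
tcp pix [[284.28252102 276.89729283]]
```

View pics/w1.png

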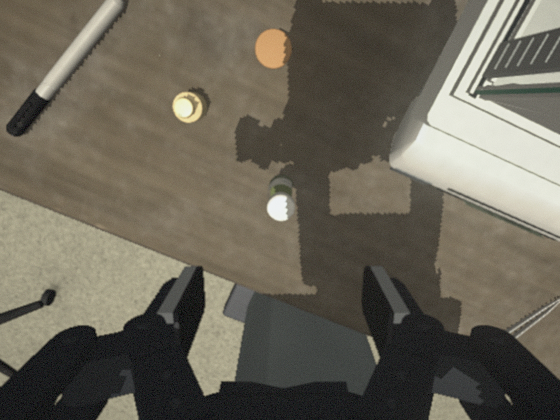

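Wrist view: vial cap at (279,207), jaws at (190,300) and (380,300). The weight is at (187,106) and the cork at (272,48).

```bash
python3 - <<'E'
from h import *
a=np.load('pics/w1.npz');k=a['k'];c=dict(fx=k[0],fy=k[1],cx=k[2],cy=k[3],k1=k[4],camera_from_world=a['M'])
for uv,z in [((279.5,207),.058),((281,180),.0),((187,106),.03),((272,48),.024)]: print(uv,atz(c,uv,z))
P=cloud(c,a['d']);print(P[207,279],P[150,200])
m=a['p'][180:230,260:300]
cv2.imwrite('pics/w1c.png',cv2.resize(a['p'][160:240,240:320,::-1],None,fx=7,fy=7,interpolation=2))
E
```

```text
(279.5, 207) [[0.4321114  0.24246723 0.058     ]]
(281, 180) [[0.43782262 0.24415366 0.        ]]
(187, 106) [[0.46570268 0.33009673 0.03      ]]
(272, 48) [[0.52596228 0.29063489 0.024     ]]
[0.43207129 0.24282606 0.05835773] [0.43354836 0.31530411 0.00081875]
```

View pics/w1c.png

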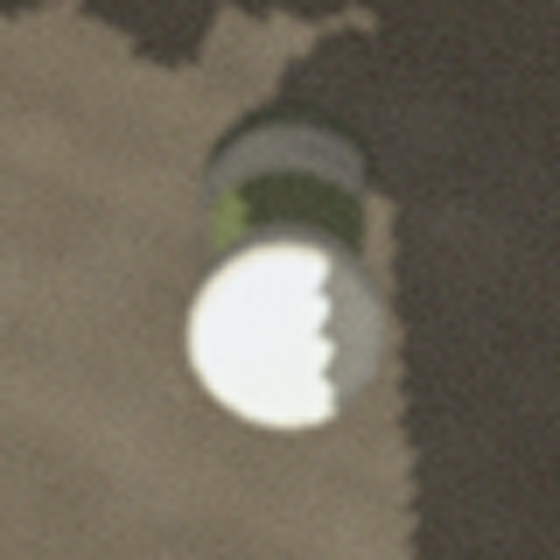

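>>> arm_command:
  steps:
    - [[0.8, 0.002, 0.003, -0.05, 0], [0.8, 0.002, 0.003, -0.09, 0], [0.8, 0.002, 0.003, -0.12, 0], [0.8, 0.002, 0.003, -0.135, 0], [0.8, 0.002, 0.003, -0.135, 0], [0.8, 0.002, 0.003, -0.135, 0]]

```text
t: 2.9
position: [0.4338, 0.2423, 0.0178]
tool_rot: [-0.426, 1.986, -1.985]
wrist_force: [-0.2, -0.9, -0.2]
opening: 0.0682
```

```bash
python3 w.py w2
```

```text
2.9 [0.4338 0.2423 0.0178] [-0.426  1.986 -1.985] [-0.19 -0.91 -0.16] 0.06821060516401581
tcp pix [[284.32537981 276.91528081]]
```

View pics/w2.png

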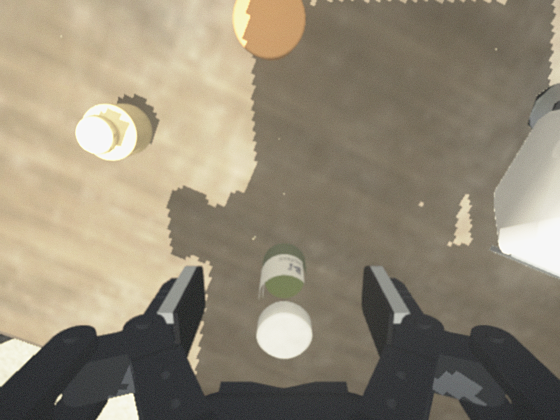

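The vial stands centred between the pads (cap at (284,328), base around (283,250)). Closing.

>>> arm_command:
  steps:
    - [[0.4, 0, 0, 0, 0], [0.2, 0, 0, 0, 0], [0.1, 0, 0, 0, 0], [0.1, 0, 0, 0, 0], [0.1, 0, 0, 0, 0], [0.1, 0, 0, 0, 0]]

```text
t: 3.7
position: [0.4327, 0.2424, 0.0168]
tool_rot: [-0.429, 1.986, -1.986]
wrist_force: [0.4, -0.1, 6.1]
opening: 0.0189
```

>>> arm_command:
  steps:
    - [[0.1, 0, 0, 0.02, 0], [0.1, 0, 0, 0.05, 0], [0.1, 0, 0, 0.08, 0], [0.1, 0, 0, 0.08, 0]]

```text
t: 4.2
position: [0.4342, 0.2432, 0.0983]
tool_rot: [-0.424, 1.985, -1.983]
wrist_force: [0.8, 0.4, -0.6]
opening: 0.0193
```

```bash
python3 w.py w3; python3 -c "
from h import *
p,d=ctrl.grab_frame('scene');cv2.imwrite('pics/s3.png',cv2.resize(p[190:330,180:360,::-1],None,fx=4.4,fy=4.2,interpolation=2))"
```

```text
4.2 [0.4342 0.2432 0.0983] [-0.424  1.985 -1.983] [ 0.79  0.41 -0.59] 0.01930236168873884
tcp pix [[284.31714128 276.88528765]]
```

View pics/w3.png

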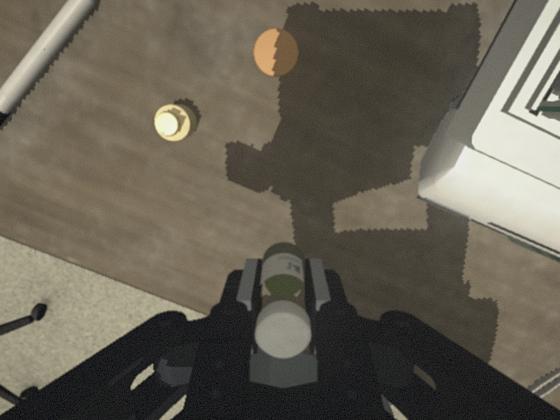

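View pics/s3.png

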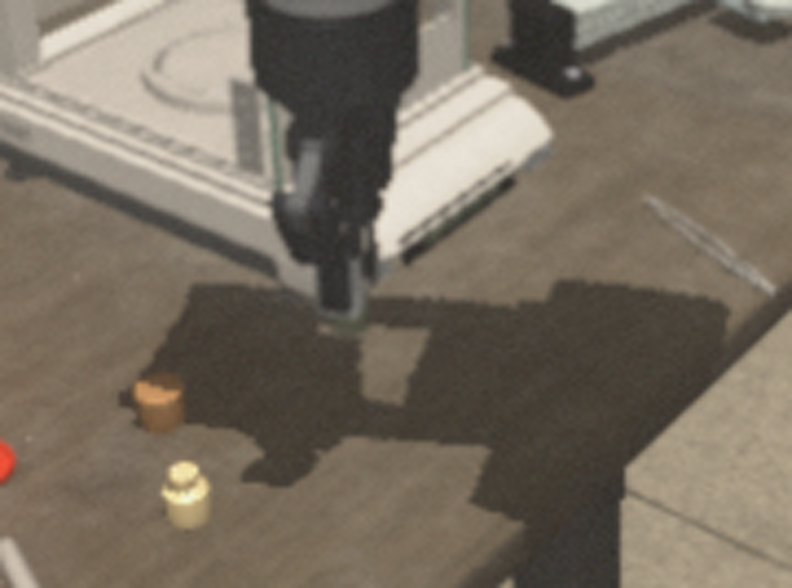

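```bash
python3 - <<'E'
from h import *
for n in('w2','w3'):
    a=np.load(f'pics/{n}.npz');k=a['k'];c=dict(fx=k[0],fy=k[1],cx=k[2],cy=k[3],k1=k[4],camera_from_world=a['M'])
    P=cloud(c,a['d']); print(n,[P[v,284].round(4).tolist() for v in(245,250,255,265,275,315,325,335,345)])
    cv2.imwrite(f'pics/{n}c.png',cv2.resize(a['p'][220:380,210:360,::-1],None,fx=3.7,fy=3.7,interpolation=2))
E
```

```text
w2 [[0.4433, 0.2467, 0.0056], [0.4428, 0.2465, 0.0101], [0.4428, 0.2465, 0.0157], [0.4427, 0.2466, 0.0258], [0.4356, 0.2433, 0.0199], [0.4398, 0.2454, 0.0575], [0.4365, 0.2439, 0.0579], [0.433, 0.2423, 0.0582], [0.4286, 0.2403, 0.0572]]
w3 [[0.4441, 0.2478, 0.0873], [0.4441, 0.2478, 0.0931], [0.4443, 0.248, 0.0992], [0.4435, 0.2476, 0.1075], [0.4364, 0.2444, 0.1013], [0.4407, 0.2465, 0.1391], [0.4376, 0.2451, 0.1397], [0.4329, 0.2429, 0.1382], [0.4298, 0.2415, 0.1391]]
```

View pics/w3c.png

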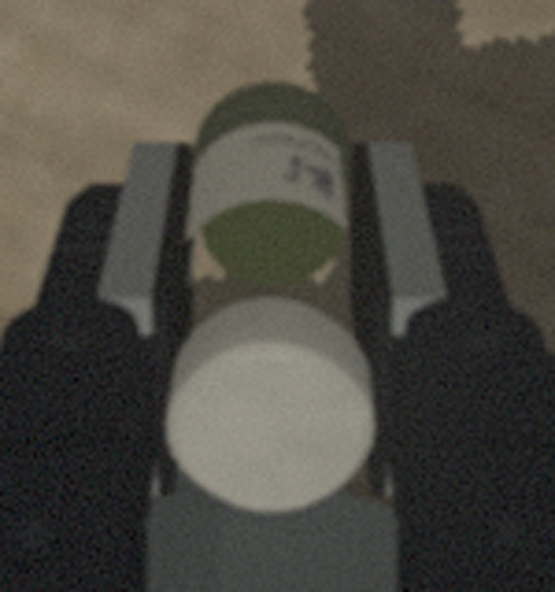

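Vial held upright, with its base about 17 mm below the TCP. Now I'll carry it past the balance front.

>>> arm_command:
  steps:
    - [[0.1, -0.047, 0, 0.04, 0], [0.1, -0.049, -0.06, 0.06, 0], [0.1, -0.049, -0.12, 0.06, 0], [0.1, -0.049, -0.18, 0.06, 0], [0.1, -0.049, -0.24, 0.06, 0], [0.1, -0.047, -0.3, 0.06, 0], [0.1, -0.047, -0.36, 0.06, -0.15], [0.1, -0.047, -0.42, 0.06, -0.3], [0.1, -0.025, -0.47, 0.06, -0.46], [0.1, 0, -0.515, 0.06, -0.62]]

```text
t: 5.55
position: [0.4315, -0.2742, 0.1546]
tool_rot: [-0.211, -2.116, 2.112]
wrist_force: [0.5, 0.9, 0.2]
opening: 0.0191
```

>>> arm_command:
  steps:
    - [[0.1, 0, 0, 0, 0], [0.1, 0, 0, 0, 0], [0.1, 0, 0, 0, 0]]

```text
t: 5.92
position: [0.4312, -0.2709, 0.1554]
tool_rot: [-0.202, -2.121, 2.117]
wrist_force: [0.1, -0.5, 0.2]
opening: 0.019
```

```bash
python3 w.py w4
```

```text
5.925 [ 0.4312 -0.2709  0.1554] [-0.202 -2.121  2.117] [ 0.09 -0.54  0.25] 0.019035598494278716
tcp pix [[284.33404798 276.31920421]]
```

View pics/w4.png

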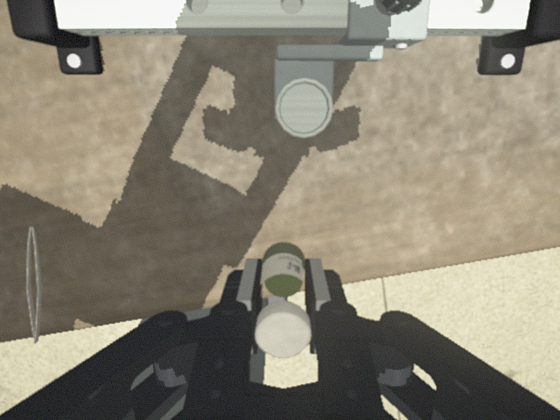

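Cup rim centre at about (304,107); holes at (198,0) and (291,1). The rail edges are level in the picture, so the yaw matches.

```bash
python3 - <<'E'
from h import *
a=np.load('pics/w4.npz');k=a['k'];c=dict(fx=k[0],fy=k[1],cx=k[2],cy=k[3],k1=k[4],camera_from_world=a['M'])
cv2.imwrite('pics/w4c.png',cv2.resize(a['p'][0:150,180:440,::-1],None,fx=3,fy=3,interpolation=2))
P=cloud(c,a['d'])
print([P[v,u].round(4).tolist() for u,v in((304,107),(304,82),(304,132),(278,107),(330,107))])
print(atz(c,(304,107),.034),atz(c,(283,330),.198))
e=atz(c,[(120,34),(340,40)],.05);print(e,)
E
```

```text
[[0.4981, -0.2992, 0.0265], [0.515, -0.3017, 0.036], [0.4802, -0.296, 0.0269], [0.5019, -0.2804, 0.0342], [0.4947, -0.3172, 0.0348]]
[[ 0.49827898 -0.29884901  0.034     ]] [[ 0.43400325 -0.27091614  0.198     ]]
[[ 0.56588475 -0.1900828   0.05      ]
 [ 0.53513419 -0.32800742  0.05      ]]
```

View pics/w4c.png

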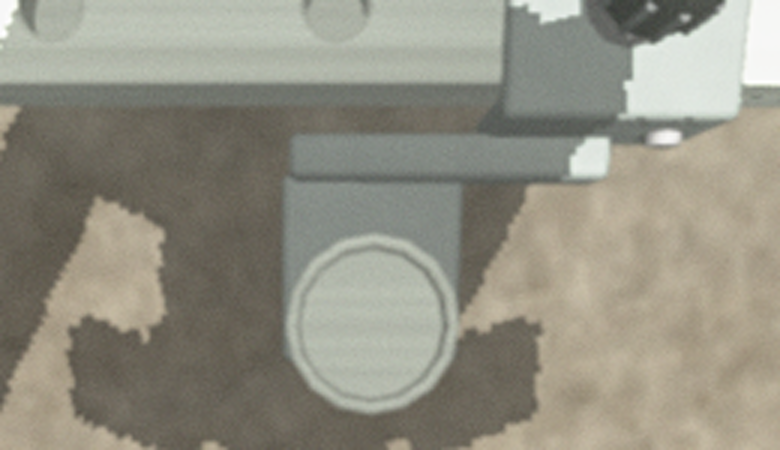

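>>> arm_command:
  steps:
    - [[0.1, 0.034, -0.014, 0, 0], [0.1, 0.0675, -0.0275, 0, 0], [0.1, 0.0675, -0.0275, -0.03, 0], [0.1, 0.0675, -0.0275, -0.06, 0], [0.1, 0.0675, -0.0275, -0.085, 0], [0.1, 0.0675, -0.0275, -0.1, 0], [0.1, 0.0675, -0.0275, -0.1, 0], [0.1, 0.0675, -0.0275, -0.1, 0]]

```text
t: 6.98
position: [0.5006, -0.3004, 0.0572]
tool_rot: [-0.208, -2.119, 2.121]
wrist_force: [0.9, -0.3, 0.3]
opening: 0.019
```

```bash
python3 w.py w5; python3 - <<'E'
from h import *
for n in('scene',):
    p,d=ctrl.grab_frame(n);cv2.imwrite('pics/s5.png',cv2.resize(p[130:230,280:420,::-1],None,fx=5.5,fy=5.5,interpolation=2))
E
```

```text
6.975 [ 0.5006 -0.3004  0.0572] [-0.208 -2.119  2.121] [ 0.92 -0.27  0.27] 0.018985734856410162
tcp pix [[284.31589514 276.22475093]]
```

View pics/w5.png

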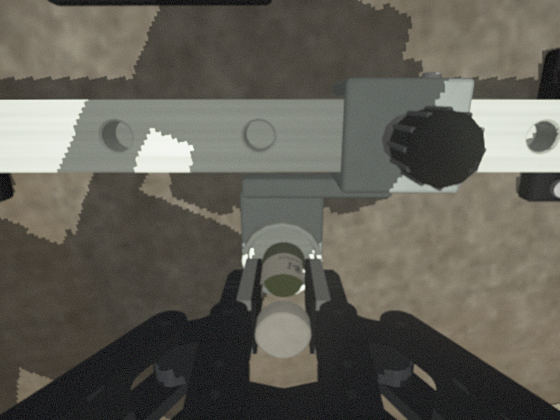

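View pics/s5.png

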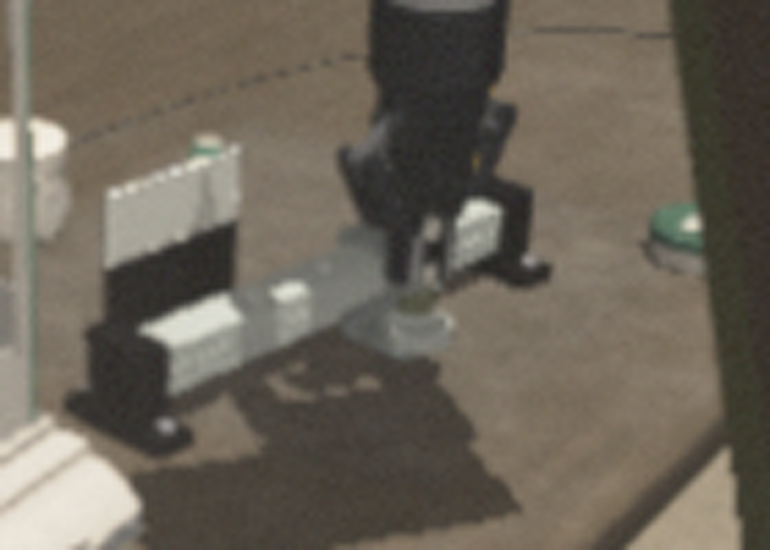

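Vial is over the cup: rim spans (242–323), vial centred at 283. Lowering.

>>> arm_command:
  steps:
    - [[0.1, -0.001, 0.001, -0.006, 0], [0.1, -0.001, 0.001, -0.011, 0], [0.1, -0.001, 0.001, -0.013, 0], [0.1, -0.001, 0.001, -0.013, 0], [0.1, -0.001, 0.001, -0.013, 0]]

```text
t: 7.7
position: [0.4991, -0.2993, 0.0433]
tool_rot: [-0.207, -2.119, 2.119]
wrist_force: [0.4, -0.9, 0.3]
opening: 0.019
```

>>> arm_command:
  steps:
    - [[0.1, 0, 0, -0.001, 0], [0.1, 0, 0, -0.001, 0]]

```text
t: 7.95
position: [0.4992, -0.2993, 0.0428]
tool_rot: [-0.207, -2.119, 2.12]
wrist_force: [-1.1, -1.0, 4.1]
opening: 0.0189
```

Contact at 4 N. Now I'll release it slowly.

>>> arm_command:
  steps:
    - [[0.24, 0, 0, 0, 0], [0.28, 0, 0, 0, 0], [0.34, 0, 0, 0, 0], [0.45, 0, 0, 0, 0], [0.6, 0, 0, 0, 0], [0.6, 0, 0, 0, 0]]

```text
t: 8.7
position: [0.499, -0.2991, 0.0422]
tool_rot: [-0.206, -2.119, 2.119]
wrist_force: [0.0, 0.1, 0.0]
opening: 0.0513
```

```bash
python3 w.py w6
```

```text
8.7 [ 0.499  -0.2991  0.0422] [-0.206 -2.119  2.119] [0.01 0.1  0.01] 0.051301494644434696
tcp pix [[284.30315441 276.23846576]]
```

View pics/w6.png

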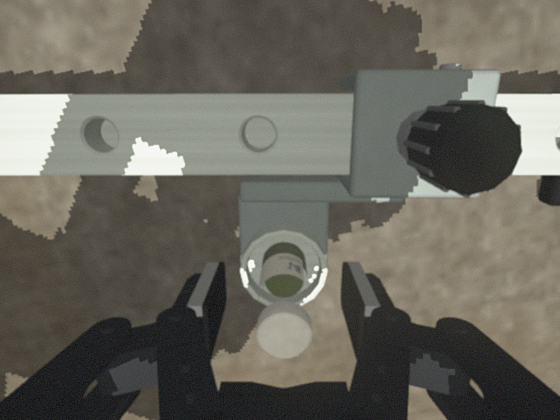

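Vial stands free and upright in the cup (cap at (284,330)). Raise, then go over the knob.

>>> arm_command:
  steps:
    - [[0.6, 0, 0, 0.03, 0], [0.6, 0, 0, 0.085, 0], [0.6, 0, 0, 0.12, 0], [0.6, 0.02, -0.023, 0.12, 0], [0.6, 0.045, -0.05, 0.12, 0], [0.6, 0.054, -0.0605, 0.115, 0], [0.6, 0.054, -0.0605, 0.11, 0], [0.6, 0.054, -0.0605, 0.11, 0]]

```text
t: 9.75
position: [0.5512, -0.3581, 0.1508]
tool_rot: [-0.202, -2.12, 2.115]
wrist_force: [0.6, 0.3, -0.4]
opening: 0.0514
```

```bash
python3 w.py w7
```

```text
9.75 [ 0.5512 -0.3581  0.1508] [-0.202 -2.12   2.115] [ 0.59  0.3  -0.38] 0.05142089500594603
tcp pix [[284.34475906 276.28004574]]
```

View pics/w7.png

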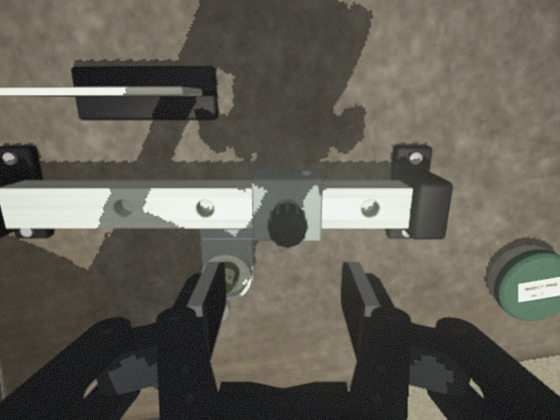

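```bash
python3 - <<'E'
from h import *
a=np.load('pics/w7.npz');k=a['k'];c=dict(fx=k[0],fy=k[1],cx=k[2],cy=k[3],k1=k[4],camera_from_world=a['M'])
cv2.imwrite('pics/w7c.png',cv2.resize(a['p'][170:330,170:350,::-1],None,fx=4,fy=3.6,interpolation=2))
P=cloud(c,a['d'])
m=(P[...,2]>.092)&(P[...,2]<.1); m[:,:240]=0;m[:,330:]=0;m[260:]=0
v,u=np.nonzero(m);print(u.min(),u.max(),v.min(),v.max(),len(u));q=P[m];print(q.mean(0),(q.min(0)+q.max(0))/2,q.max(0)-q.min(0))
m=(P[...,2]>.078)&(P[...,2]<.09);m[:,:180]=0;m[:,270:]=0;m[250:]&=1
print(atz(c,[(104,170),(104,170)],0)[0]); print(atz(c,[(206,208),(370,208)],.05))
E
```

```text
268 308 209 247 1127
[ 0.55321044 -0.36062029  0.0954987 ] [ 0.55221243 -0.36060831  0.09485642] [0.02452241 0.02406414 0.00568954]Traceback (most recent call last):
  File "<stdin>", line 7, in <module>
numpy._core._exceptions._UFuncOutputCastingError: Cannot cast ufunc 'bitwise_and' output from dtype('int64') to dtype('bool') with casting rule 'same_kind'
```

View pics/w7c.png

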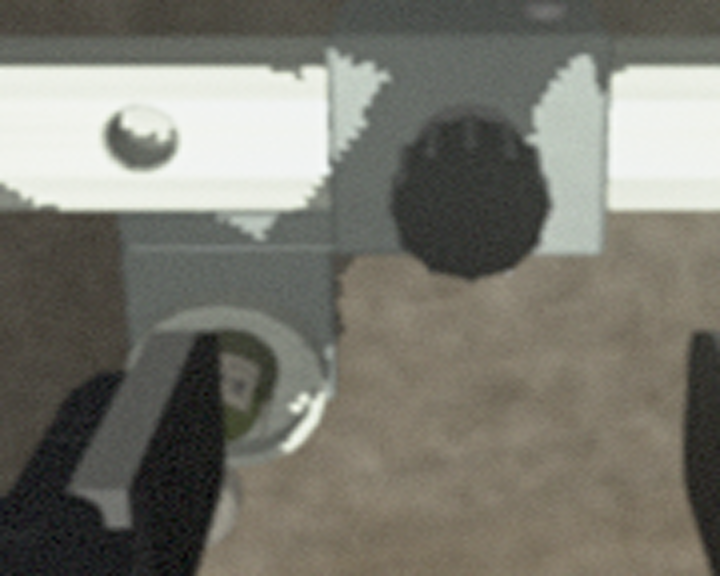

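Vial still standing. Knob axis from depth is (0.553, −0.3605). Descending around it.

>>> arm_command:
  steps:
    - [[0.6, 0.0015, -0.0025, -0.03, 0], [0.6, 0.0015, -0.0025, -0.06, 0], [0.6, 0.0015, -0.0025, -0.078, 0], [0.6, 0.0015, -0.0025, -0.082, 0], [0.6, 0.0015, -0.0025, -0.082, 0], [0.6, 0.0015, -0.0025, -0.082, 0]]

```text
t: 10.55
position: [0.5553, -0.3627, 0.0716]
tool_rot: [-0.209, -2.119, 2.122]
wrist_force: [-0.1, 0.1, -0.0]
opening: 0.0511
```

```bash
python3 w.py w8
```

```text
10.55 [ 0.5553 -0.3627  0.0716] [-0.209 -2.119  2.122] [-0.13  0.14 -0.05] 0.05105207459202782
tcp pix [[284.36475161 276.24955002]]
```

View pics/w8.png

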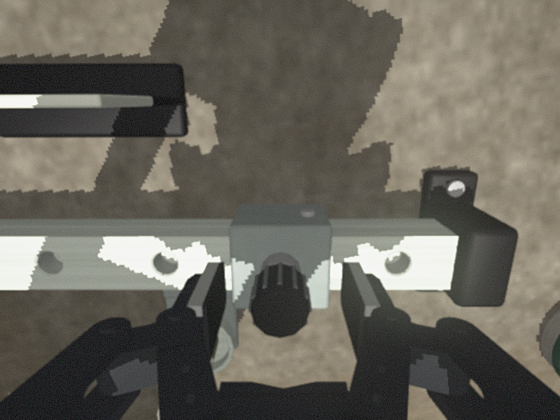

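Knob at (281,300), jaw centre at 284, so about 1.6 mm off. I'll correct that, then close.

>>> arm_command:
  steps:
    - [[0.6, -0.0015, 0.002, -0.002, 0], [0.6, -0.0015, 0.002, -0.002, 0], [0.4, -0.0015, 0.002, -0.002, 0], [0.3, -0.0015, 0.002, -0.002, 0], [0.15, -0.0015, 0.002, -0.002, 0], [0.15, -0.0015, 0.002, -0.002, 0], [0.15, -0.0015, 0.002, -0.002, 0]]

```text
t: 11.48
position: [0.5531, -0.3604, 0.0686]
tool_rot: [-0.207, -2.119, 2.12]
wrist_force: [-1.2, -0.2, 3.8]
opening: 0.0221
```

```bash
python3 w.py w9
```

```text
11.475 [ 0.5531 -0.3604  0.0686] [-0.207 -2.119  2.12 ] [-1.2  -0.19  3.75] 0.022116985795233263
tcp pix [[284.41678237 276.23396526]]
```

View pics/w9.png

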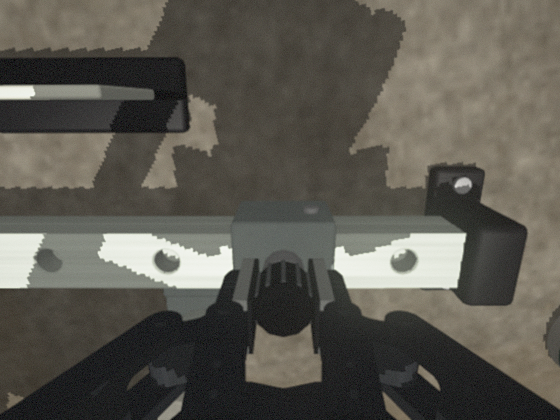

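Knob gripped with low side force. Pulling up 12 mm.

>>> arm_command:
  steps:
    - [[0.15, 0, 0, 0.004, 0], [0.15, 0, 0, 0.008, 0], [0.15, 0, 0, 0.0125, 0], [0.15, 0, 0, 0.0125, 0], [0.15, 0, 0, 0.0125, 0]]

```text
t: 12.15
position: [0.553, -0.3601, 0.0807]
tool_rot: [-0.206, -2.119, 2.119]
wrist_force: [2.8, -0.7, -4.6]
opening: 0.0219
```

```bash
python3 w.py w10; python3 - <<'E'
from h import *
p,d=ctrl.grab_frame('scene');cv2.imwrite('pics/s10.png',cv2.resize(p[130:230,280:420,::-1],None,fx=5.5,fy=5.5,interpolation=2))
E
```

```text
12.15 [ 0.553  -0.3601  0.0807] [-0.206 -2.119  2.119] [ 2.8  -0.7  -4.65] 0.021899346339610805
tcp pix [[284.41027118 276.26428197]]
```

View pics/w10.png

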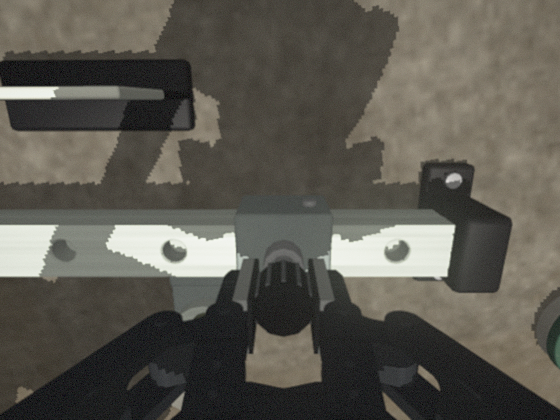

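View pics/s10.png

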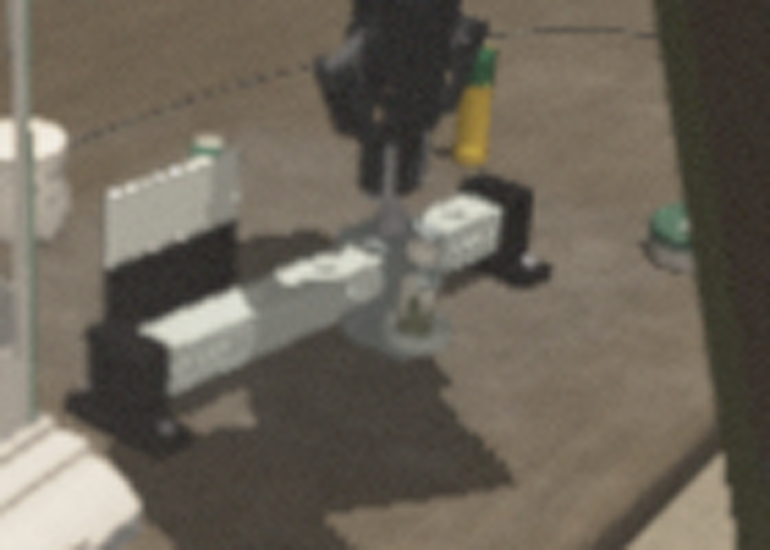

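```bash
python3 - <<'E'
from h import *
print(R.from_rotvec([-0.206,-2.119,2.119]).as_matrix()[:,2])
for n,hs in (('w9',[(167,260),(403,260),(49,260)]),('w10',[(174,251),(397,250),(63,251)])):
    a=np.load(f'pics/{n}.npz');k=a['k'];c=dict(fx=k[0],fy=k[1],cx=k[2],cy=k[3],k1=k[4],camera_from_world=a['M'])
    e=atz(c,hs,.05);print(e); d=e[0]-e[1];print(np.arctan2(d[0],d[1]),np.linalg.norm(d),(e[0]+e[1])/2, np.linalg.norm(e[2]-e[0]))
E
```

```text
[-1.93203799e-01 -9.81158646e-01  5.89177180e-05]
[[ 0.56372877 -0.30224874  0.05      ]
 [ 0.54063866 -0.4189662   0.05      ]
 [ 0.5752484  -0.2436359   0.05      ]]
0.1953072362627914 0.11897948616613342 [ 0.55218372 -0.36060747  0.05      ] 0.059734134714203774
[[ 0.5632265  -0.30187872  0.05      ]
 [ 0.5405815  -0.41946936  0.05      ]
 [ 0.57477763 -0.24313788  0.05      ]]
0.19024595116833756 0.11975121656350915 [ 0.551904   -0.36067404  0.05      ] 0.05986580592921598
```

Three measurements give a rail direction of (0.193, 0.981). Sliding gently.

>>> arm_command:
  steps:
    - [[0.15, 0.0005, 0.0025, 0, 0], [0.15, 0.0015, 0.0075, 0, 0], [0.15, 0.0028, 0.0142, 0, 0], [0.15, 0.0043, 0.0218, 0, 0], [0.15, 0.0058, 0.0294, 0, 0], [0.15, 0.0073, 0.037, 0, 0], [0.15, 0.0088, 0.0446, 0, 0], [0.15, 0.01, 0.0515, 0, 0], [0.15, 0.011, 0.0565, 0, 0], [0.15, 0.0116, 0.0589, 0, 0]]

```text
t: 13.5
position: [0.5646, -0.3009, 0.0809]
tool_rot: [-0.206, -2.12, 2.119]
wrist_force: [0.4, -1.2, -5.0]
opening: 0.0217
```

>>> arm_command:
  steps:
    - [[0.15, 0, 0, 0, 0], [0.15, 0, 0, 0, 0], [0.15, 0, 0, 0, 0]]

```text
t: 13.88
position: [0.5645, -0.3011, 0.0808]
tool_rot: [-0.206, -2.12, 2.119]
wrist_force: [1.7, -0.1, -5.4]
opening: 0.0216
```

```bash
python3 w.py w11; python3 - <<'E'
from h import *
p,d=ctrl.grab_frame('scene');cv2.imwrite('pics/s11.png',cv2.resize(p[130:230,280:420,::-1],None,fx=5.5,fy=5.5,interpolation=2))
E
```

```text
13.875 [ 0.5645 -0.3011  0.0808] [-0.206 -2.12   2.119] [ 1.72 -0.09 -5.38] 0.02160713206899014
tcp pix [[284.37135043 276.26416187]]
```

View pics/w11.png

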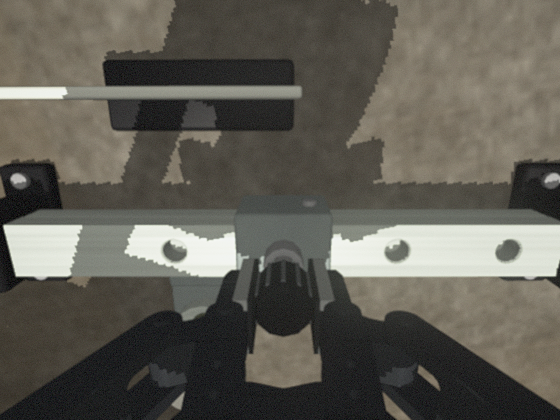

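View pics/s11.png

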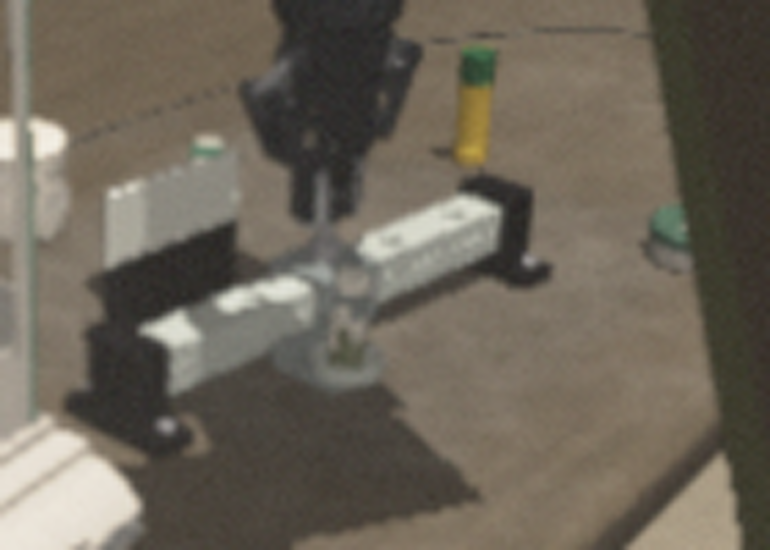

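Carriage moved 60 mm: the holes on either side appear at (175,251) and (397,250), as before the slide. The vial is upright. Lowering the pin.

>>> arm_command:
  steps:
    - [[0.15, 0, 0, -0.003, 0], [0.15, 0, 0, -0.006, 0], [0.15, 0, 0, -0.009, 0], [0.15, 0, 0, -0.012, 0], [0.15, 0, 0, -0.013, 0], [0.15, 0, 0, -0.013, 0], [0.15, 0, 0, -0.013, 0]]

```text
t: 14.85
position: [0.5646, -0.3015, 0.0686]
tool_rot: [-0.207, -2.119, 2.12]
wrist_force: [-1.9, 0.9, 5.7]
opening: 0.022
```

>>> arm_command:
  steps:
    - [[0.15, 0, 0, -0.001, 0], [0.15, 0, 0, -0.001, 0], [0.15, 0, 0, -0.001, 0]]

```text
t: 15.22
position: [0.5647, -0.3017, 0.0685]
tool_rot: [-0.208, -2.119, 2.121]
wrist_force: [-4.1, 1.6, 10.2]
opening: 0.0221
```

```bash
python3 w.py w12; python3 - <<'E'
from h import *
p,d=ctrl.grab_frame('scene');cv2.imwrite('pics/s12.png',cv2.resize(p[130:230,280:420,::-1],None,fx=5.5,fy=5.5,interpolation=2))
p,d=ctrl.grab_frame('top');cv2.imwrite('pics/t12.png',p[:,:,::-1])
a=[np.load(f'pics/{n}.npz') for n in('w9','w12')]
for x in a:
    k=x['k'];c=dict(fx=k[0],fy=k[1],cx=k[2],cy=k[3],k1=k[4],camera_from_world=x['M'])
    P=cloud(c,x['d']);q=P[285:325,265:305];m=(q[...,2]>.07)&(q[...,2]<.12);print('knob top z',np.median(q[m][:,2]),np.median(q[m],axis=0))
    print('carriage top',P[215:235,250:320][...,2].mean())
E
```

```text
15.225 [ 0.5647 -0.3017  0.0685] [-0.208 -2.119  2.121] [-4.07  1.62 10.2 ] 0.022058496147537635
tcp pix [[284.32949544 276.21841557]]
knob top z 0.09581530841723762 [ 0.5556819  -0.36080034  0.09581531]
carriage top 0.055905644775707766
knob top z 0.09574929435986743 [ 0.56739456 -0.30207998  0.09574929]
carriage top 0.054989041776768485
```

View pics/s12.png

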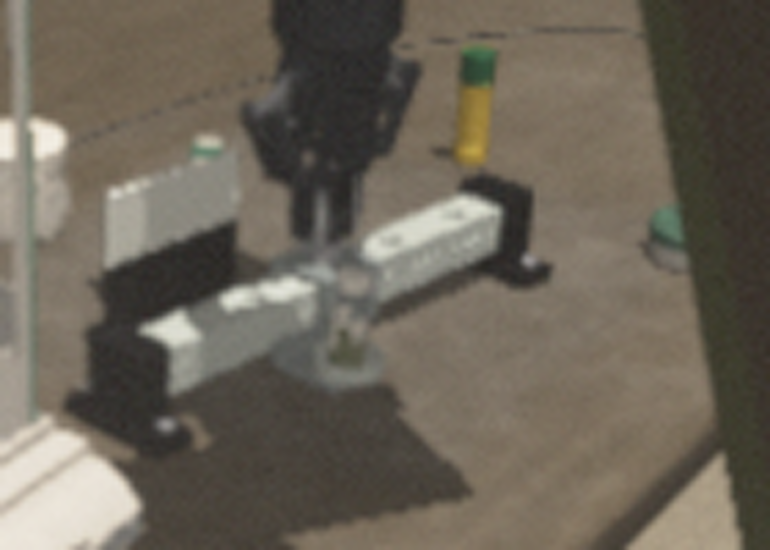

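View pics/t12.png

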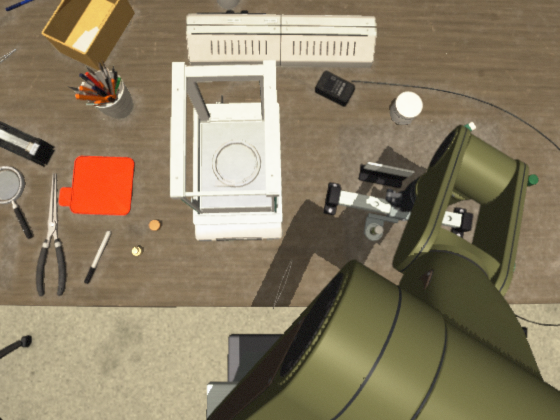

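View pics/w12.png

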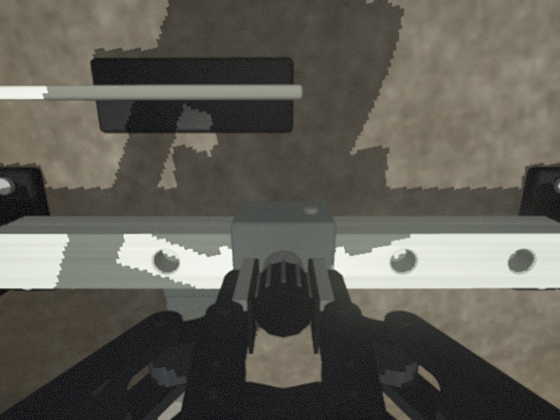

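The knob top is at 95.7 mm, against 95.8 mm when first locked, so the pin is fully down. A further 1 mm push only raised the force (10 N). The vial stands in its cup, and the cork at (154,225) and weight at (137,251) are unmoved. Handing in.

```bash
python3 -c "
from cell import ctrl
print(ctrl.close_job()); o=ctrl.observe(); print(o['t'],o['position'],o['wrist_force'],o['opening'])"
```

```text
the job is handed in; nothing more can be done
None
the job is handed in; nothing more can be done
```

The job is done and handed in at about 15.4 s of the 50 s allowed. The vial stands released in the carriage's cup, and the carriage is locked one hole to the left with the vial in front of the screen. The gripper still holds the plunger knob, pressing it down with about 10 N.

**What I did:** I carried the vial past the front of the balance, set it in the cup and let it go. I then gripped the knob, pulled the pin up about 12 mm, slid the carriage 60 mm along the rail and lowered the pin into the hole.

**Last checks:**
- **Pin:** the knob top was at 95.7 mm, against 95.8 mm before unlocking. A further 1 mm push only raised the force, so the pin is fully down.
- **Carriage:** the holes on either side of it looked the same as before the slide, so it is centred on the next hole.
- **Vial:** the scene camera shows it upright in the cup.
- **Cork and weight:** the top camera shows both where they started.

**Disagreements:** the scene camera's positions differed from the top camera's by about 4–9 mm, most at the cup. I relied on the wrist camera, which agreed with the top camera to within about 2 mm. No check failed.

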